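Refill the walnut bin

ROBOT

A 7-joint arm with a two-finger parallel gripper is mounted at the origin on a cart in front of the work surface, level with it; the furniture and walls round the work are solid. World frame = base frame: x ahead of the robot, y to its left, z up, the work surface at z = 0. Lengths are in m, angles in rad, forces in N, time in s.
With the tool pointing down it reaches from about 0.425 to 0.875 m from the base axis. Payload 4.7 kg.
Tool frame: the origin (TCP) lies at the very end of the fingers, on their centre line; the grasp point (between the pads) lies 19 mm behind it; z points along the fingers, y is the line along which they close (so a half turn about z gives the same grasp; the last joint's range is limited). The gripper opens to 87 mm and grips with 3 to 60 N. Pads are 19 mm wide; open, the fingers measure 117 mm over their backs; the gripper's body (75 mm by 190 mm) begins 51 mm behind the grasp point.
Start: joints at [1.183, 0.321, -0.07, 1.45, 0.023, 1.371, -0.057], TCP at [0.254, -0.598, 0.223] pointing down, gripper open.
Joint ranges: [-2.86, 2.86], [-0.3, 2.09], [-1.38, 1.24], [0.06, 2.45], [-1.56, 4.7], [0.09, 2.05], [-2.69, 2.69]. Speed limits (rad/s): [2.57, 2.57, 3.14, 3.14, 3.14, 3.14, 3.14].

INTERFACE

Orientations are given as a rotation vector (axis times angle).
In Python, from bench import ctrl gives the robot as it stands.
- The arm moves only by the tool jog_arm, never from a script. Its argument "commands" is a list of rows, each a list of 7 numbers: the opening, from 0 (shut) to 1 (fully open), then the shift along the world's x, y, z scaled (see below), then the turn, a rotation vector about the world's x, y, z scaled (see below). A call has exactly 5 rows; each row is the pose to reach, as a shift and turn from the pose commanded when the call began; what a row does not reach only later rows make up. The controller multiplies each number of a shift by 0.5 m and each number of a turn by 30 degrees. A row lasts 1/12 s, in which the tool goes at most 41.7 mm and 7.16 degrees, less where a joint would pass 70% of its speed; a pose out of reach is approached as far as the arm can. A call with a number of a shift or a turn outside -1 to 1 is refused whole. A call with a gripper value outside its range is refused whole. The fingers move at their own pace and stop on an object; "grip_force" is the grip in N (left out, the last holds). Time passes only in rows, so rows that repeat a pose let the fingers close, or fill a call up. It gives the time, the measured TCP pose, the force, the opening and the grip force at its end, in the units of the state.
- ctrl.get_state(): the state, without advancing time (a new reading comes with each control period).
- ctrl.get_image(name): name is "side" or "top"; returns a dict with "frame" (480x640x3 uint8, red, green, blue), "vfov" (degrees; the focal length in pixels is half the picture's height over the tangent of half this angle, whatever the lens; pixels are square), "cx", "cy" (the principal point, pixels), "camera_from_world" (4x4, takes a point from world to camera coordinates). Camera axes: x right, y down, z forward; pixel columns grow to the right and rows downward; lengths in m; the calibration is good to about 2 mm. A picture is of the moment at which its call begins. There is no depth.
- ctrl.close_job(): hands the job in; it is judged then, once.
The state is a dict: "time": time; "joint_positions": joint angles; "qd": joint speeds; "joint_torque": joint torques, N m; "position": TCP position; "tool_rot": TCP orientation; "ft_force": force on the tool from outside, world axes, zero at the start; "torque": the same for the moment, N m; "grip_width": opening from 0.0 (shut) to 1.0 (fully open); "grip_force": force on a finger pad.
Only numpy, scipy, OpenCV 4.12 (cv2) and the standard library are available. Lean on these libraries where they do the work, as an engineer would, in place of code of your own. Each camera call takes 0.05 s, during which the arm holds its last target. There are 200 camera calls.

TASK

Pull the tilt-out bin with the yellow pull open as far as it goes, then tip all three walnuts from the blue scoop into it. Put the empty blue scoop back down flat on the worktop, leave the yellow bin open, and leave the bin with the black pull shut.

Things in the scene. Friction and masses are not known exactly. Their poses are not given: they have to be found in the camera images.
- yellow_bin (a joint): hinge of the tilt-out bin with the yellow pull (rad): 0 shut, 0.70 fully open at its stop. White front 162 wide, 165 high, hinged along its lower edge 18 mm above the worktop; its top tips out towards the robot and the bin behind moves with it. Stiff hinge: stays where it is left; opening takes 3 to 6 N at the pull. It sits in a fixed metal unit 166 wide, 140 deep, 192 high.
- yellow_bin_pull (a point): middle of the yellow pull, an upright tab 14 thick (y), 44 long (x, out of the front), 34 high (z): pinch it across y from above; it may turn between the fingers. Axes turn with the bin: shut, x points level into the unit (away from the robot), z up, y along the hinge; opening tips z towards the robot. The hinge line passes x +32, z -158 mm from here.
- yellow_bin_mouth (a point): centre of that bin's mouth, moves with it, axes as the pull; x +56, z +140 mm from the hinge line. Inside 140 (y) by 108 (x), floor 131 below. Shut, the unit's top covers it. Open at 0.70 it is 161 above the worktop, free from above over 140 by 105 mm: from the front's upper edge (144 above the worktop) to the unit's front edge (192 above it), 47 beyond this point.
- black_bin (a joint): hinge of the second bin beside it, in a like unit, but with a black pull (rad): 0 shut; to be left shut. Which of the two stands left varies.
- scoop_grip (a point): mid-handle of the blue scoop, 42 mm above its underside. x: level to the spout, z: up. Handle 16 wide (y), 22 high, from x -37 to +33, where the pan (95 long, 66 wide, walls 30, back wall 40 high) begins. Open spout edge at x +128, z -34, after a 7 mm high ramp: walnuts roll out from about 15 degrees nose down. 140 g, centre of mass x +53. A steel scoop lying elsewhere is a bystander.
- walnut_1: a round brown walnut, 28 mm diameter, 14 g, rolling freely in the blue scoop; origin at its centre
- walnut_2: a second such walnut in the blue scoop; origin at its centre
- walnut_3: a third such walnut in the blue scoop; origin at its centre

How it is judged:
On the way, in this order (a step that is already met when the one before it is completed fails the run):
1. the yellow bin is pulled open to its stop, the walnuts still in the scoop (value of joint yellow_bin above 0.6 rad and distance between each of walnut_1, walnut_2, walnut_3 and scoop_grip below 0.15 m), for 0.2 s.
2. all three walnuts lie in the open yellow bin (value of joint yellow_bin above 0.6 rad and x of walnut_1 in the frame of yellow_bin_mouth between -0.056 and 0.056 m and y of walnut_1 in the frame of yellow_bin_mouth between -0.072 and 0.072 m and z of walnut_1 in the frame of yellow_bin_mouth between -0.135 and -0.05 m and x of walnut_2 in the frame of yellow_bin_mouth between -0.056 and 0.056 m and y of walnut_2 in the frame of yellow_bin_mouth between -0.072 and 0.072 m and z of walnut_2 in the frame of yellow_bin_mouth between -0.135 and -0.05 m and x of walnut_3 in the frame of yellow_bin_mouth between -0.056 and 0.056 m and y of walnut_3 in the frame of yellow_bin_mouth between -0.072 and 0.072 m and z of walnut_3 in the frame of yellow_bin_mouth between -0.135 and -0.05 m), for 0.2 s.
At the end, for the whole second after the job is handed in: The yellow bin stands open within 0.1 rad of its stop (joint above 0.60), all three walnuts lie at rest in the lower part of it, and the blue scoop stands flat (within 10 degrees) on the worktop (grip point 42 mm above it, within 15 mm) (all of step 2 and angle between scoop_grip's own z axis and vertical below 0.175 rad and height (world z) of scoop_grip between 0.027 and 0.057 m and linear speed of each of walnut_1, walnut_2, walnut_3 below 0.05 m/s); the robot touches nothing.
It fails at once if the bin with the black pull is opened (more than 0.15 rad) (value of joint black_bin above 0.15 rad).
It also fails if it takes over 72 s, if anything falls off the work surface, if the arm or the gripper's body presses on something with over 40 N, if the wrist force passes 120 N, or if a joint passes its speed limit or range.

## Working session

There is one attempt and no reset: what is moved stays moved. The work goes in short steps, Python scripts to look and compute and a tool call to move; the robot and the scene stay as the last step left them, time stands still between calls to the robot, and variables do not carry over. Pictures are saved under pics/ and viewed, at most 10 in all, crops included, and the job is handed in when it is done.

Besides the shell and the picture viewer there is one more tool, called after "Emit:" as name([rows], argument=value, ...), one row to a line, values as JSON. jog_arm: Moves the arm, as the interface text tells. Shifts and turns lie within -1 to 1; 1 stands for 0.5 m of shift or 30 degrees of turn. Its arguments: {"type":"object","properties":{"commands":{"type":"array","items":{"type":"array","items":{"type":"number","minimum":-1,"maximum":1}}},"grip_force":{"type":"number"}},"required":["commands"]}

```bash
mkdir -p pics; ls; cat > h.py <<'E'
import numpy as np, cv2
from bench import ctrl
def snap(n,f):
    im=ctrl.get_image(n); cv2.imwrite(f'pics/{f}.png',im['frame'][:,:,::-1]); return im
def ray(im,u,v):
    f=240/np.tan(np.radians(im['vfov'])/2); T=np.array(im['camera_from_world']); R=T[:3,:3]
    d=R.T@np.array([(u-im['cx'])/f,(v-im['cy'])/f,1]); return -R.T@T[:3,3], d
def onz(im,u,v,z):
    o,d=ray(im,u,v); return o+d*(z-o[2])/d[2]
def tri(a,b):
    (o1,d1),(o2,d2)=a,b
    s=np.linalg.lstsq(np.c_[d1,-d2],o2-o1,rcond=None)[0]
    p,q=o1+s[0]*d1,o2+s[1]*d2; return (p+q)/2,np.linalg.norm(p-q)
E
python3 - <<'E'
from h import *
for n in('top','side'):
    im=snap(n,n+'0'); print(n,{k:v for k,v in im.items() if k!='frame'})
s=ctrl.get_state();print(s)
E
```

```text
pics
top {'vfov': 44.280665761744956, 'cx': 322.60337676139295, 'cy': 244.32464787564862, 'camera_from_world': array([[-0.04101423, -0.99914439,  0.00532175, -0.00486103],
       [-0.9760464 ,  0.03892596, -0.21405185,  0.54231125],
       [ 0.21366155, -0.01397345, -0.9768078 ,  1.44315617],
       [ 0.        ,  0.        ,  0.        ,  1.        ]])}
side {'vfov': 57.87473066853088, 'cx': 315.9297927307704, 'cy': 241.3700819468765, 'camera_from_world': array([[ 0.91442654, -0.40472694,  0.00449395, -0.51088661],
       [-0.31597506, -0.72075431, -0.61698702,  0.23318693],
       [ 0.2529503 ,  0.56276933, -0.7869605 ,  0.97479335],
       [ 0.        ,  0.        ,  0.        ,  1.        ]])}
{'time': 0.1, 'joint_positions': array([ 1.1830903 ,  0.32172439, -0.07006674,  1.45156243,  0.02263792,
        1.37081325, -0.05688014]), 'qd': array([ 8.82188972e-04, -1.62683887e-03,  5.04185145e-04, -2.60712649e-03,
       -2.59418515e-05, -4.13869754e-04, -2.74015135e-04]), 'joint_torque': array([-3.28104852e-04, -4.92574811e+01, -4.05669976e-01, -3.13397777e+01,
       -6.40054978e-02,  3.94848967e-02,  1.04337239e-04]), 'position': array([ 0.25393763, -0.5977966 ,  0.22158193]), 'tool_rot': array([-3.07677223e+00, -6.26647225e-01,  7.49465698e-04]), 'ft_force': array([ 0.14178121, -0.31158166, -0.67939463]), 'torque': array([0.02327947, 0.0135604 , 0.00151706]), 'grip_force': 0.0, 'grip_width': 1.0009578227593616}
```

View pics/top0.png

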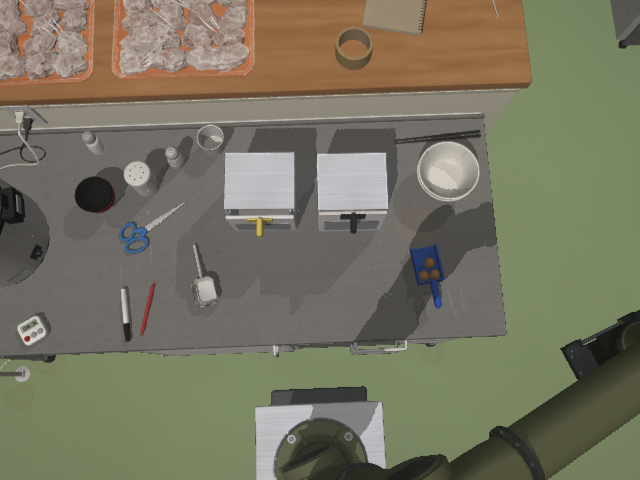

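View pics/side0.png

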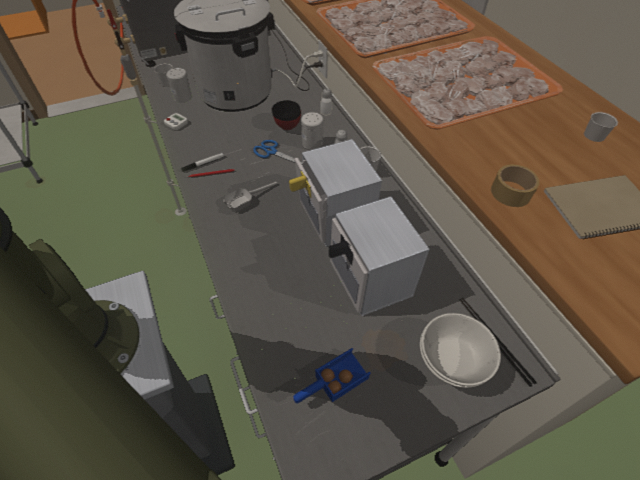

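The top view shows the yellow pull at about (260,226), the black pull at (352,220) and the blue scoop at (428,270). Its handle runs towards the robot and ends at (438,303), and all three walnuts are in the pan. The side view shows the yellow pull at (299,184) and the scoop at (333,378).

```bash
cat >> h.py <<'E'
def mask(im,lo,hi,box):
    hsv=cv2.cvtColor(im['frame'],cv2.COLOR_RGB2HSV); m=cv2.inRange(hsv,lo,hi); k=np.zeros_like(m)
    x0,y0,x1,y1=box; k[y0:y1,x0:x1]=m[y0:y1,x0:x1]; return k
def cen(m):
    ys,xs=np.nonzero(m); return xs.mean(),ys.mean()
E
python3 - <<'E'
from h import *
t=ctrl.get_image('top'); s=ctrl.get_image('side')
Y=((18,120,70),(35,255,255)); B=((105,130,30),(130,255,255))
ty=mask(t,*Y,(235,200,285,245)); sy=mask(s,*Y,(280,165,325,205))
for m in(ty,sy): print('yellow',cen(m),cv2.boundingRect(m))
p,e=tri(ray(t,*cen(ty)),ray(s,*cen(sy)));print('pull',p,e)
x,y,w,h=cv2.boundingRect(ty)
for r in range(y,y+h,2):
    c=np.nonzero(ty[r])[0]; print(r,c.min(),c.max(),onz(t,c.mean(),r,.193)[:2].round(4))
# unit top corners at z=.192
for u,v in((225,153),(294,153),(225,206),(294,206)): print('unit',onz(t,u,v,.192).round(4))
tb=mask(t,*B,(400,235,460,315)); sb=mask(s,*B,(280,340,380,415))
print(cv2.boundingRect(tb),cv2.boundingRect(sb))
for r in range(242,310,3):
    c=np.nonzero(tb[r])[0]
    if len(c): print(r,c.min(),c.max(),onz(t,c.mean(),r,.053)[:2].round(4))
c=t['frame'][190:320,210:470,::-1]; cv2.imwrite('pics/c0.png',cv2.resize(c,None,fx=3,fy=3,interpolation=2))
E
```

```text
yellow (np.float64(259.311377245509), np.float64(224.90419161676647)) (247, 218, 26, 19)
yellow (np.float64(299.0600858369099), np.float64(183.3047210300429)) (289, 172, 22, 24)
pull [0.56857605 0.12257847 0.17232236] 0.0023193359871934837
218 258 260 [0.5811 0.1209]
220 248 271 [0.5762 0.1202]
222 256 262 [0.5714 0.1211]
224 257 262 [0.5666 0.12  ]
226 256 262 [0.5618 0.1213]
228 256 262 [0.557  0.1214]
230 257 262 [0.5522 0.1203]
232 256 262 [0.5475 0.1215]
234 257 262 [0.5426 0.1205]
236 258 261 [0.5379 0.1205]
unit [0.7455 0.1994 0.192 ]
unit [0.739  0.0344 0.192 ]
unit [0.6136 0.2002 0.192 ]
unit [0.6072 0.0384 0.192 ]
(411, 244, 34, 64) (294, 349, 76, 54)
245 435 436 [ 0.5296 -0.3154]
248 412 436 [ 0.5226 -0.2944]
251 411 437 [ 0.5152 -0.2847]
254 412 438 [ 0.5073 -0.2867]
257 413 438 [ 0.4996 -0.2852]
260 413 439 [ 0.4919 -0.2828]
263 413 440 [ 0.484  -0.2846]
266 415 441 [ 0.476  -0.2906]
269 415 441 [ 0.4684 -0.2878]
272 416 442 [ 0.4607 -0.2881]
275 416 443 [ 0.453 -0.288]
278 417 444 [ 0.4447 -0.304 ]
281 417 436 [ 0.4377 -0.2869]
284 418 436 [ 0.4298 -0.2926]
287 431 437 [ 0.4218 -0.3027]
290 432 437 [ 0.4142 -0.3034]
293 433 438 [ 0.4065 -0.3053]
296 434 439 [ 0.3988 -0.3071]
299 435 439 [ 0.3912 -0.3078]
302 435 440 [ 0.3837 -0.3084]
305 435 441 [ 0.3761 -0.309 ]
```

View pics/c0.png

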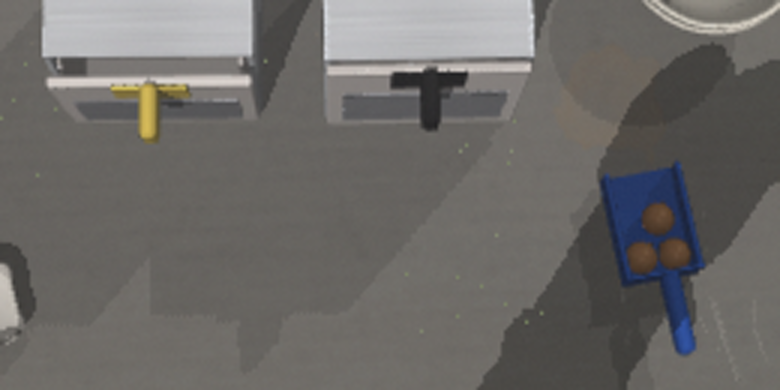

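The crop shows the yellow front standing slightly ajar, with the pull tab from (149,85) to (149,138). The walnuts are at (658,218), (641,256) and (675,253) in the pan. The pan corners are at (603,178), (678,163), (625,284) and (703,268). I'll move above the yellow pull next.

Emit:
jog_arm([
  [1,0.03,0.07,0.08,0,0,-0.2],
  [1,0.06,0.14,0.15,0,0,-0.4],
  [1,0.09,0.21,0.16,0,0,-0.6],
  [1,0.12,0.28,0.16,0,0,-0.83],
  [1,0.14,0.34,0.16,0,0,-0.83],
])

```text
time: 0.62
position: [0.3243, -0.4301, 0.3042]
tool_rot: [3.138, -0.06, 0.003]
ft_force: [0.9, 0.1, -0.3]
grip_width: 0.994
grip_force: 0.0
```

Emit:
jog_arm([
  [1,0.03,0.073,0,0,0,0],
  [1,0.06,0.146,0,0,0,0],
  [1,0.09,0.22,0,0,0,0],
  [1,0.12,0.293,0,0,0,0],
  [1,0.147,0.366,0,0,0,0],
])

```text
time: 1.03
position: [0.3971, -0.246, 0.3025]
tool_rot: [3.141, -0.051, 0.0]
ft_force: [0.9, -0.7, 0.3]
grip_width: 1.002
grip_force: 0.0
```

Emit:
jog_arm([
  [1,0.03,0.073,0,0,0,0],
  [1,0.06,0.146,0,0,0,0],
  [1,0.09,0.22,0,0,0,0],
  [1,0.12,0.293,0,0,0,0],
  [1,0.147,0.366,0,0,0,0],
])

```text
time: 1.45
position: [0.4705, -0.0631, 0.3026]
tool_rot: [3.141, -0.051, 0.001]
ft_force: [0.8, -0.1, -0.9]
grip_width: 1.0
grip_force: 0.0
```

Emit:
jog_arm([
  [1,0.03,0.073,0,0,0,0],
  [1,0.06,0.146,0,0,0,0],
  [1,0.09,0.22,0,0,0,0],
  [1,0.12,0.293,0,0,0,0],
  [1,0.147,0.366,0,0,0,0],
])

```text
time: 1.87
position: [0.5441, 0.1196, 0.3026]
tool_rot: [3.141, -0.052, 0.001]
ft_force: [0.8, 0.7, 0.1]
grip_width: 1.005
grip_force: 0.0
```

```bash
python3 - <<'E'
from h import *
s=ctrl.get_state()
from scipy.spatial.transform import Rotation as R
print(s['position'],R.from_rotvec(s['tool_rot']).as_matrix().round(3),s['joint_positions'].round(2))
t=ctrl.get_image('top')
P=[onz(t,u,v,.032)[:2] for u,v in((411,249.3),(436,244.3),(418.3,284.7),(444.3,279.3))]
f=(P[0]+P[1])/2;b=(P[2]+P[3])/2;h=onz(t,438.3,304,.053)[:2]
print(np.round(P,4),f,b,h,'len',np.linalg.norm(f-h))
for a,c in((f,b),(f,h),(b,h),(P[0],P[2]),(P[1],P[3])): print(np.degrees(np.arctan2(*(a-c)[::-1])))
print('black pull tip/plate',onz(t,353,232,.193),onz(t,352,216,.193))
E
```

```text
[0.54414016 0.11958639 0.3026175 ] [[ 0.999 -0.033  0.001]
 [-0.033 -0.999 -0.   ]
 [ 0.001  0.    -1.   ]] [ 0.41  0.15 -0.76  1.54  0.11  1.49 -1.95]
[[ 0.5252 -0.2554]
 [ 0.5359 -0.3212]
 [ 0.4322 -0.2673]
 [ 0.4434 -0.335 ]] [ 0.53053585 -0.28831852] [ 0.43781014 -0.30113412] [ 0.37858101 -0.30999787] len 0.15349354217020417
7.868984576603889
8.119576069900816
8.51125705000355
7.291950262397221
8.448148851261267
black pull tip/plate [ 0.53879042 -0.09667058  0.193     ] [ 0.57731263 -0.09633575  0.193     ]
```

Emit:
jog_arm([
  [1,0.036,0.003,-0.06,0,0,0],
  [1,0.036,0.003,-0.13,0,0,0],
  [1,0.036,0.003,-0.2,0,0,0],
  [1,0.036,0.003,-0.25,0,0,0],
  [1,0.036,0.003,-0.285,0,0,0],
])

```text
time: 2.33
position: [0.5598, 0.1187, 0.1565]
tool_rot: [3.14, -0.051, -0.007]
ft_force: [0.0, -1.0, 0.3]
grip_width: 1.002
grip_force: 0.0
```

Emit:
jog_arm([
  [0,0,0,0,0,0,0],
  [0,0,0,0,0,0,0],
  [0,0,0,0,0,0,0],
  [0,0,0,0,0,0,0],
  [0,0,0,0,0,0,0],
], grip_force=20)

```text
time: 2.75
position: [0.5627, 0.1197, 0.1617]
tool_rot: [-3.141, 0.052, -0.004]
ft_force: [-0.3, -0.1, -0.1]
grip_width: 0.707
grip_force: 0.0
```

```bash
python3 - <<'E'
from h import *
s=ctrl.get_state();print(s['position'],s['grip_width'],s['ft_force'])
im=snap('side','g1'); cv2.imwrite('pics/g1.png',cv2.resize(im['frame'][100:300,230:460,::-1],None,fx=2.5,fy=2.5))
a0=np.array([-.032-.006,.158])
for th in np.arange(0,.76,.1):
    c,s_=np.cos(th),np.sin(th);print(round(th,2),((np.array([c*a0[0]-s_*a0[1],s_*a0[0]+c*a0[1]])-a0)/.5).round(3))
E
```

```text
[0.56269663 0.11967401 0.16171676] 0.7074816604664653 [-0.25039311 -0.05189082 -0.12630921]
0.0 [0. 0.]
0.1 [-0.031 -0.009]
0.2 [-0.061 -0.021]
0.3 [-0.09  -0.037]
0.4 [-0.117 -0.055]
0.5 [-0.142 -0.075]
0.6 [-0.165 -0.098]
0.7 [-0.186 -0.123]
```

View pics/g1.png

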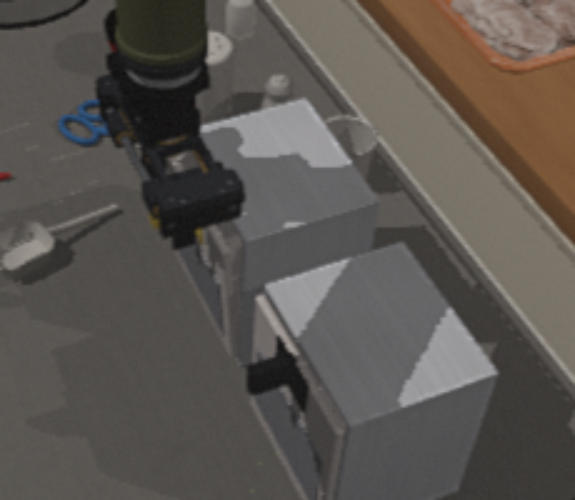

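The picture shows the gripper over the yellow pull, at about (195,215), with the fingers still closing. I'll keep closing.

Emit:
jog_arm([
  [0,0,0,0,0,0,0],
  [0,0,0,0,0,0,0],
  [0,0,0,0,0,0,0],
  [0,0,0,0,0,0,0],
  [0,0,0,0,0,0,0],
])

```text
time: 3.22
position: [0.5616, 0.1194, 0.16]
tool_rot: [3.141, -0.051, -0.0]
ft_force: [0.1, -0.2, -0.7]
grip_width: 0.281
grip_force: 0.0
```

Emit:
jog_arm([
  [0,0,0,0,0,0,0],
  [0,0,0,0,0,0,0],
  [0,0,0,0,0,0,0],
  [0,0,0,0,0,0,0],
  [0,0,0,0,0,0,0],
])

```text
time: 3.63
position: [0.5618, 0.1228, 0.16]
tool_rot: [-3.137, 0.047, -0.002]
ft_force: [1.4, 6.1, -2.1]
grip_width: 0.159
grip_force: 20.0
```

Emit:
jog_arm([
  [0,0,0,0,0,0,0],
  [0,0,0,0,0,0,0],
  [0,0,0,0,0,0,0],
  [0,0,0,0,0,0,0],
  [0,0,0,0,0,0,0],
])

```text
time: 4.05
position: [0.5617, 0.1228, 0.1599]
tool_rot: [-3.137, 0.047, -0.002]
ft_force: [2.0, 7.3, -2.9]
grip_width: 0.158
grip_force: 20.0
```

Emit:
jog_arm([
  [0,-0.022,0.003,-0.006,0,0,0],
  [0,-0.043,0.006,-0.014,0,0,0],
  [0,-0.064,0.008,-0.022,0,0,0],
  [0,-0.084,0.01,-0.034,0,0,0],
  [0,-0.104,0.01,-0.045,0,0,0],
])

```text
time: 4.47
position: [0.5131, 0.1242, 0.1382]
tool_rot: [-3.14, 0.052, -0.014]
ft_force: [10.4, 0.9, -6.7]
grip_width: 0.156
grip_force: 20.0
```

Emit:
jog_arm([
  [0,-0.018,0.001,-0.014,0,0,0],
  [0,-0.036,0.001,-0.028,0,0,0],
  [0,-0.052,0.002,-0.044,0,0,0],
  [0,-0.067,0.002,-0.06,0,0,0],
  [0,-0.082,0.003,-0.078,0,0,0],
])

```text
time: 4.88
position: [0.4734, 0.1254, 0.1009]
tool_rot: [3.141, -0.052, 0.017]
ft_force: [7.4, -5.3, 28.6]
grip_width: 0.157
grip_force: 20.0
```

Emit:
jog_arm([
  [0,-0.004,0,-0.005,0,0,0],
  [0,-0.008,0,-0.01,0,0,0],
  [0,-0.01,0,-0.013,0,0,0],
  [0,-0.01,0,-0.013,0,0,0],
  [0,-0.01,0,-0.013,0,0,0],
])

```text
time: 5.3
position: [0.4725, 0.1254, 0.0987]
tool_rot: [3.14, -0.053, 0.028]
ft_force: [4.1, -5.1, 27.1]
grip_width: 0.158
grip_force: 20.0
```

```bash
python3 - <<'E'
from h import *
im=snap('side','g2'); cv2.imwrite('pics/g2.png',cv2.resize(im['frame'][100:300,230:460,::-1],None,fx=2.5,fy=2.5))
E
```

```text
(no output)
```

View pics/g2.png

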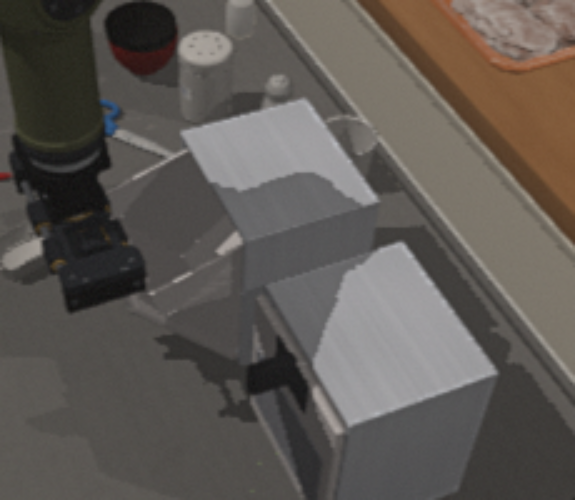

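The picture shows the yellow bin tipped fully out with the gripper on the pull at (100,270), and the black bin still shut. I'll release and rise next.

Emit:
jog_arm([
  [1,0.006,0,0.01,0,0,0],
  [1,0.006,0,0.01,0,0,0],
  [1,0.006,0,0.01,0,0,0],
  [1,0.006,0,0.01,0,0,0],
  [1,0.006,0,0.01,0,0,0],
])

```text
time: 5.77
position: [0.4656, 0.1259, 0.096]
tool_rot: [3.141, -0.051, -0.003]
ft_force: [0.5, 0.6, -0.1]
grip_width: 0.453
grip_force: 0.0
```

Emit:
jog_arm([
  [1,0,0,0.06,0,0,0],
  [1,0,0,0.14,0,0,0],
  [1,0,0,0.22,0,0,0],
  [1,0,0,0.3,0,0,0],
  [1,0,0,0.36,0,0,0.0],
])

```text
time: 6.18
position: [0.4667, 0.1264, 0.2796]
tool_rot: [3.141, -0.051, 0.003]
ft_force: [0.4, 0.5, -0.1]
grip_width: 0.831
grip_force: 0.0
```

Emit:
jog_arm([
  [1,-0.015,-0.08,0,0,0,0],
  [1,-0.03,-0.16,0,0,0,0.1],
  [1,-0.03,-0.24,0,0,0,0.2],
  [1,-0.03,-0.32,0,0,0,0.33],
  [1,-0.03,-0.4,0,0,0,0.33],
])

```text
time: 6.6
position: [0.4508, -0.0757, 0.2765]
tool_rot: [3.133, 0.225, -0.001]
ft_force: [0.4, -0.5, -0.5]
grip_width: 0.998
grip_force: 0.0
```

Emit:
jog_arm([
  [1,-0.015,-0.08,0,0,0,0],
  [1,-0.03,-0.16,0,0,0,0],
  [1,-0.04,-0.24,0,0,0,0],
  [1,-0.04,-0.32,0,0,0,0],
  [1,-0.04,-0.4,0,0,0,0],
])

```text
time: 7.02
position: [0.4307, -0.2756, 0.2762]
tool_rot: [-3.134, -0.22, 0.002]
ft_force: [1.4, 0.9, 0.9]
grip_width: 0.996
grip_force: 0.0
```

Emit:
jog_arm([
  [1,0,0,0,0,0,0],
  [1,0,0,0,0,0,0],
  [1,0,0,0,0,0,0],
  [1,0,0,0,0,0,0],
  [1,0,0,0,0,0,0],
])

```text
time: 7.43
position: [0.4321, -0.2724, 0.277]
tool_rot: [-3.134, -0.224, 0.0]
ft_force: [0.5, -0.4, 0.4]
grip_width: 1.0
grip_force: 0.0
```

```bash
python3 - <<'E'
from h import *
from scipy.spatial.transform import Rotation as R
s=ctrl.get_state()
print(s['position'],R.from_rotvec(s['tool_rot']).as_matrix().round(3),s['joint_positions'].round(2))
im=snap('top','t2')
E
```

```text
[ 0.43213381 -0.27236558  0.27697731] [[ 0.99   0.142 -0.   ]
 [ 0.142 -0.99   0.   ]
 [-0.    -0.    -1.   ]] [ 0.8   0.01 -0.29  1.7   0.    1.43 -0.92]
```

View pics/t2.png

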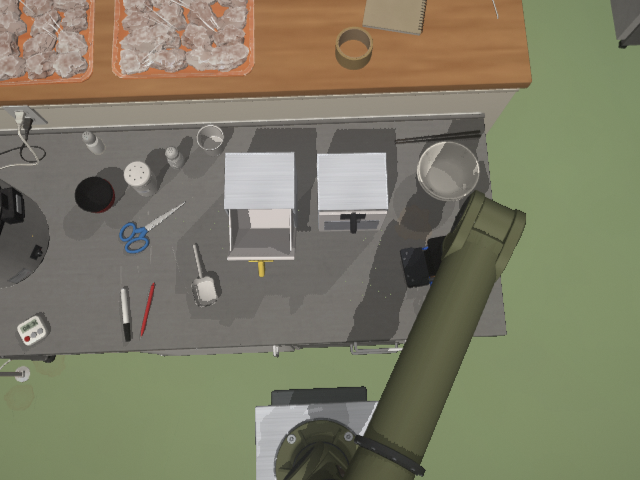

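The picture shows the yellow bin open, with its mouth between (229,207) and (296,258). The arm is beside the scoop. I'll align and go down on the handle.

Emit:
jog_arm([
  [1,-0.026,-0.064,-0.06,0,0,0],
  [1,-0.026,-0.064,-0.13,0,0,0],
  [1,-0.026,-0.064,-0.2,0,0,0],
  [1,-0.026,-0.064,-0.27,0,0,0],
  [1,-0.026,-0.064,-0.32,0,0,0],
])

```text
time: 7.9
position: [0.4176, -0.3045, 0.1142]
tool_rot: [-3.132, -0.221, 0.003]
ft_force: [-0.1, 0.3, -0.7]
grip_width: 1.002
grip_force: 0.0
```

Emit:
jog_arm([
  [1,0,0,-0.05,0,0,0],
  [1,0,0,-0.1,0,0,0],
  [1,0,0,-0.15,0,0,0],
  [1,0,0,-0.184,0,0,0],
  [1,0,0,-0.184,0,0,0],
])

```text
time: 8.32
position: [0.4164, -0.3034, 0.0216]
tool_rot: [-3.129, -0.222, 0.008]
ft_force: [0.2, 1.0, -1.4]
grip_width: 0.997
grip_force: 0.0
```

Emit:
jog_arm([
  [0,0,0,0,0,0,0],
  [0,0,0,0,0,0,0],
  [0,0,0,0,0,0,0],
  [0,0,0,0,0,0,0],
  [0,0,0,0,0,0,0],
], grip_force=10)

```text
time: 8.73
position: [0.4194, -0.3066, 0.0262]
tool_rot: [3.132, 0.22, 0.002]
ft_force: [0.1, -0.1, -0.6]
grip_width: 0.708
grip_force: 0.0
```

Emit:
jog_arm([
  [0,0,0,0,0,0,0],
  [0,0,0,0,0,0,0],
  [0,0,0,0,0,0,0],
  [0,0,0,0,0,0,0],
  [0,0,0,0,0,0,0],
])

```text
time: 9.15
position: [0.4186, -0.306, 0.0249]
tool_rot: [3.134, 0.22, -0.0]
ft_force: [-0.5, -0.6, 0.7]
grip_width: 0.321
grip_force: 0.0
```

Emit:
jog_arm([
  [0,0,0,0,0,0,0],
  [0,0,0,0,0,0,0],
  [0,0,0,0,0,0,0],
  [0,0,0,0,0,0,0],
  [0,0,0,0,0,0,0],
])

```text
time: 9.57
position: [0.4186, -0.306, 0.0249]
tool_rot: [-3.134, -0.22, 0.0]
ft_force: [0.1, -0.8, -0.5]
grip_width: 0.181
grip_force: 10.0
```

Emit:
jog_arm([
  [0,0,0,0,0,0,0],
  [0,0,0,0,0,0,0],
  [0,0,0,0,0,0,0],
  [0,0,0,0,0,0,0],
  [0,0,0,0,0,0,0],
], grip_force=50)

```text
time: 9.98
position: [0.4186, -0.306, 0.0249]
tool_rot: [3.134, 0.22, -0.0]
ft_force: [0.3, 0.7, -1.2]
grip_width: 0.18
grip_force: 50.0
```

```bash
python3 - <<'E'
from h import *
s=ctrl.get_state();print(s['position'],s['grip_width'],s['grip_force'],s['ft_force'])
im=snap('side','g3'); cv2.imwrite('pics/g3.png',cv2.resize(im['frame'][280:440,240:430,::-1],None,fx=3,fy=3))
E
```

```text
[ 0.41863949 -0.30602276  0.02494108] 0.1802996928254058 49.96412755921483 [ 0.29770353  0.66208422 -1.2290461 ]
```

View pics/g3.png

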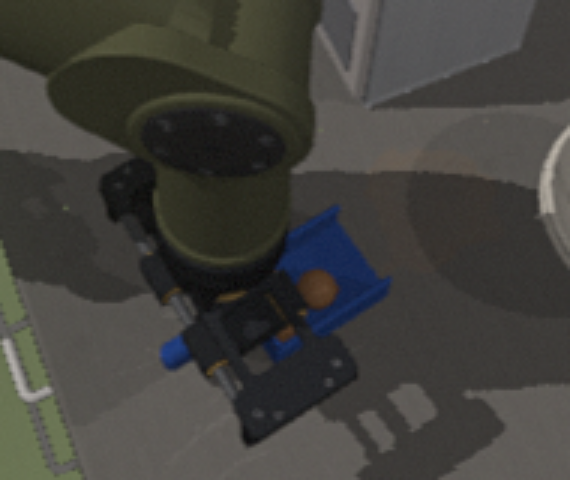

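The picture shows the handle gripped at about (235,320), with the pan and walnuts ahead of the fingers at (318,288). I'll lift with the nose slightly up and carry the scoop to the bin.

Emit:
jog_arm([
  [0,0,0,0.01,0,0,0],
  [0,0,0,0.03,0,0,0],
  [0,0,0,0.06,0,0,0],
  [0,0,0,0.1,0.014,-0.1,0],
  [0,0,0,0.15,0.028,-0.2,0],
])

```text
time: 10.45
position: [0.419, -0.3049, 0.1004]
tool_rot: [-3.12, -0.223, -0.167]
ft_force: [-0.2, 0.3, -2.2]
grip_width: 0.179
grip_force: 50.0
```

Emit:
jog_arm([
  [0,0,0,0.06,0,0,0],
  [0,0,0,0.12,0,0,0],
  [0,0,0,0.18,0,0,0],
  [0,0,0,0.24,0,0,0],
  [0,0,0,0.29,0,0,0],
])

```text
time: 10.87
position: [0.4188, -0.3061, 0.2485]
tool_rot: [-3.124, -0.22, -0.168]
ft_force: [0.3, -0.1, -1.5]
grip_width: 0.181
grip_force: 50.0
```

Emit:
jog_arm([
  [0,0,0.02,0.02,0,0,0],
  [0,0,0.06,0.03,0,0,0],
  [0,0,0.11,0.03,0,0,0],
  [0,0,0.16,0.03,0,0,0],
  [0,0,0.21,0.03,0,0,0],
])

```text
time: 11.28
position: [0.4179, -0.1989, 0.2594]
tool_rot: [-3.122, -0.219, -0.163]
ft_force: [0.2, -0.2, -0.9]
grip_width: 0.181
grip_force: 50.0
```

```bash
python3 - <<'E'
from h import *
s=ctrl.get_state();print(s['position'],s['tool_rot'],s['grip_width'],s['ft_force'],s['torque'],s['joint_positions'].round(2))
im=snap('side','g4'); cv2.imwrite('pics/g4.png',cv2.resize(im['frame'][180:400,200:460,::-1],None,fx=2.5,fy=2.5))
E
```

```text
[ 0.41794481 -0.19885605  0.25937072] [-3.12168551 -0.21942997 -0.1631736 ] 0.18087474592005623 [ 0.17812165 -0.24263379 -0.9387445 ] [ 0.01489532  0.21249392 -0.01158622] [ 0.82 -0.16 -0.35  1.89 -0.12  1.32 -0.93]
```

View pics/g4.png

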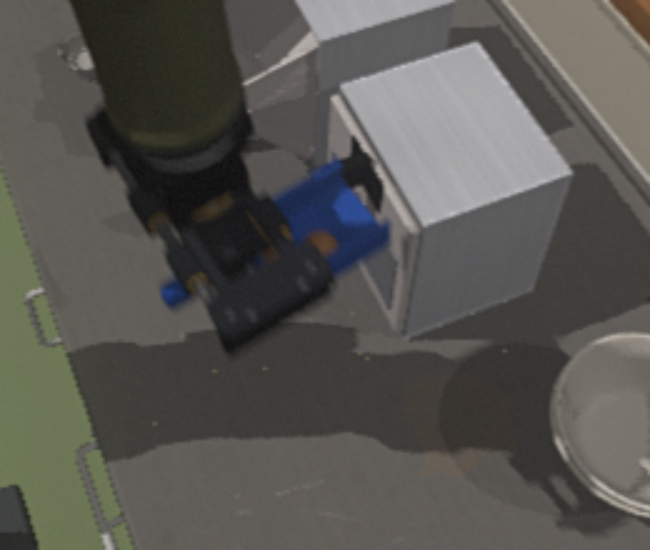

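The picture shows the scoop held level at (340,215) with walnuts at its back, above and in front of the black unit. I'll carry on to the yellow bin.

Emit:
jog_arm([
  [0,0.005,0.05,0,0,0,0],
  [0,0.01,0.1,0,0,0,0],
  [0,0.015,0.15,0,0,0,0],
  [0,0.02,0.2,0,0,0,0],
  [0,0.022,0.25,0,0,0,0],
])

```text
time: 11.75
position: [0.4289, -0.074, 0.2593]
tool_rot: [-3.122, -0.22, -0.163]
ft_force: [0.7, -0.1, -0.2]
grip_width: 0.182
grip_force: 50.0
```

Emit:
jog_arm([
  [0,0.005,0.05,0,0,0,0],
  [0,0.01,0.1,0,0,0,0],
  [0,0.015,0.15,0,0,0,0],
  [0,0.018,0.2,0,0,0,0],
  [0,0.02,0.25,0,0,0,0],
])

```text
time: 12.17
position: [0.4386, 0.0508, 0.2593]
tool_rot: [-3.123, -0.22, -0.163]
ft_force: [0.4, 0.8, -1.5]
grip_width: 0.181
grip_force: 50.0
```

Emit:
jog_arm([
  [0,0,0.05,0,0,0,0],
  [0,0,0.09,0,-0.005,0.033,0],
  [0,0,0.11,0,-0.01,0.066,0],
  [0,0,0.116,0,-0.02,0.133,0],
  [0,0,0.116,0,-0.028,0.2,0],
])

```text
time: 12.58
position: [0.4383, 0.1089, 0.2597]
tool_rot: [3.132, 0.225, -0.003]
ft_force: [0.1, 0.2, -1.8]
grip_width: 0.183
grip_force: 50.0
```

```bash
python3 - <<'E'
from h import *
s=ctrl.get_state();print(s['position'],s['tool_rot'],s['grip_width'],s['ft_force'],s['joint_positions'].round(2))
B=((105,130,30),(130,255,255))
for n,box in(('top',(200,150,330,340)),('side',(220,130,420,330))):
    im=ctrl.get_image(n); m=mask(im,*B,box); c=max(cv2.findContours(m,0,2)[0],key=cv2.contourArea); print(n,cv2.boundingRect(m),cv2.minAreaRect(c),cv2.boundingRect(c))
    if n=='top':
        x,y,w,h=cv2.boundingRect(c)
        r=np.nonzero(m[y+3])[0]; print('spout',r.min(),r.max(),y, onz(im,r.mean(),y,.24))
E
```

```text
[0.43832931 0.10891422 0.25972567] [ 3.13211715e+00  2.24960574e-01 -3.11865368e-03] 0.18275841037232787 [ 0.10566185  0.24808993 -1.82106525] [ 0.61 -0.13 -0.82  1.83 -0.1   1.4  -1.62]Traceback (most recent call last):
  File "<stdin>", line 5, in <module>
ValueError: max() iterable argument is empty
```

Emit:
jog_arm([
  [0,-0.003,0,-0.004,-0.009,0.066,0],
  [0,-0.006,0,-0.008,-0.018,0.13,0],
  [0,-0.01,0,-0.012,-0.028,0.2,0],
  [0,-0.013,0,-0.016,-0.037,0.265,0],
  [0,-0.016,0,-0.02,-0.046,0.33,0],
])

```text
time: 13.05
position: [0.4309, 0.107, 0.2495]
tool_rot: [3.109, 0.218, -0.275]
ft_force: [-0.0, 0.7, -2.2]
grip_width: 0.176
grip_force: 50.0
```

Emit:
jog_arm([
  [0,0.003,0,0.004,-0.014,0.1,0],
  [0,0.006,0,0.009,-0.028,0.2,0],
  [0,0.009,0,0.013,-0.042,0.3,0],
  [0,0.012,0,0.018,-0.056,0.4,0],
  [0,0.014,0,0.022,-0.07,0.5,0],
])

```text
time: 13.47
position: [0.4385, 0.107, 0.2608]
tool_rot: [3.029, 0.212, -0.679]
ft_force: [-1.4, -0.4, 0.8]
grip_width: 0.179
grip_force: 50.0
```

Emit:
jog_arm([
  [0,0.008,0,0.008,-0.014,0.1,0],
  [0,0.016,0,0.016,-0.028,0.2,0],
  [0,0.024,0,0.025,-0.042,0.3,0],
  [0,0.032,0,0.033,-0.056,0.4,0],
  [0,0.04,0,0.042,-0.07,0.5,0],
])

```text
time: 13.88
position: [0.4549, 0.1089, 0.2698]
tool_rot: [2.906, 0.214, -1.039]
ft_force: [0.0, 1.6, -3.3]
grip_width: 0.179
grip_force: 50.0
```

Emit:
jog_arm([
  [0,0,0,0,0,0,0],
  [0,0,0,0,0,0,0],
  [0,0,0,0,0,0,0],
  [0,0,0,0,0,0,0],
  [0,0,0,0,0,0,0],
])

```text
time: 14.3
position: [0.454, 0.1077, 0.272]
tool_rot: [2.905, 0.21, -1.029]
ft_force: [0.8, 1.3, -1.0]
grip_width: 0.179
grip_force: 50.0
```

Emit:
jog_arm([
  [0,0,0,0,0,0,0],
  [0,0,0,0,0,0,0],
  [0,0,0,0,0,0,0],
  [0,0,0,0,0,0,0],
  [0,0,0,0,0,0,0],
])

```text
time: 14.72
position: [0.4543, 0.1072, 0.2708]
tool_rot: [2.903, 0.207, -1.032]
ft_force: [-0.1, -0.3, -0.8]
grip_width: 0.176
grip_force: 50.0
```

```bash
python3 - <<'E'
from h import *
from scipy.spatial.transform import Rotation as R
s=ctrl.get_state();print(s['position'],R.from_rotvec(s['tool_rot']).as_matrix().round(2),s['grip_width'],s['ft_force'],s['joint_positions'].round(2))
im=snap('side','g5'); t=snap('top','t5')
a=cv2.resize(im['frame'][120:300,240:400],(480,540));b=cv2.resize(t['frame'][170:310,200:300],(320,448))
o=np.zeros((540,800,3),np.uint8);o[:,:480]=a;o[:448,480:]=b
cv2.imwrite('pics/p5.png',o[:,:,::-1])
E
```

```text
[0.45429953 0.10721988 0.27076828] [[ 0.77  0.14 -0.62]
 [ 0.11 -0.99 -0.1 ]
 [-0.63  0.01 -0.78]] 0.1757928309855819 [-0.09552211 -0.29561158 -0.78908111] [ 0.2   0.52 -0.64  1.34  0.11  2.04 -1.89]
```

View pics/p5.png

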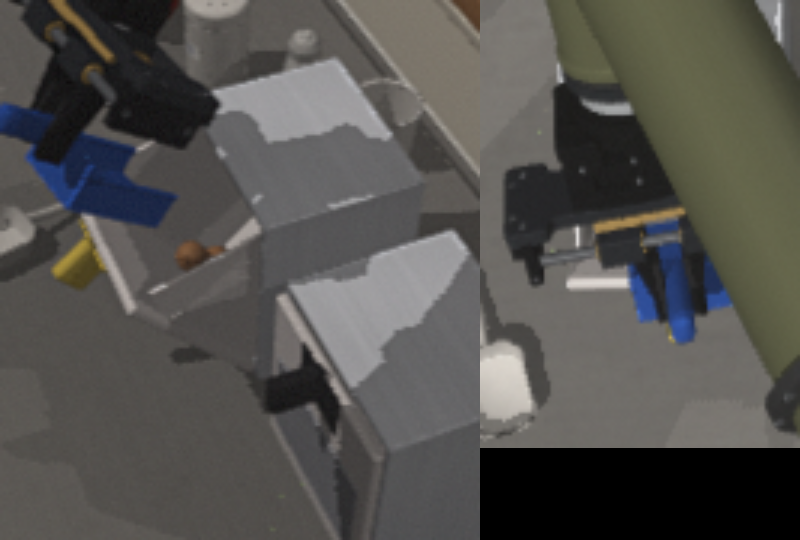

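The picture shows two walnuts lying in the yellow bin, at (190,255) and (215,252), and the visible part of the pan is empty. I'll untilt and back away to check the third.

Emit:
jog_arm([
  [0,0,0,0.02,0.019,-0.13,0],
  [0,0,0,0.04,0.037,-0.26,0],
  [0,0,0,0.05,0.056,-0.4,0],
  [0,0,0,0.05,0.075,-0.53,0],
  [0,0,0,0.05,0.093,-0.66,0],
])

```text
time: 15.23
position: [0.4545, 0.1077, 0.2964]
tool_rot: [3.062, 0.218, -0.51]
ft_force: [1.0, 0.7, -0.8]
grip_width: 0.179
grip_force: 50.0
```

Emit:
jog_arm([
  [0,-0.01,0,0,0.019,-0.13,0],
  [0,-0.02,0,0,0.037,-0.26,0],
  [0,-0.02,-0.03,0,0.056,-0.4,0],
  [0,-0.02,-0.08,0,0.075,-0.53,0],
  [0,-0.02,-0.13,0,0.093,-0.66,0],
])

```text
time: 15.65
position: [0.4438, 0.0426, 0.2962]
tool_rot: [3.126, 0.224, 0.029]
ft_force: [-0.8, -0.4, -1.6]
grip_width: 0.179
grip_force: 50.0
```

Emit:
jog_arm([
  [0,-0.01,-0.06,0,0,0,0],
  [0,-0.02,-0.12,0,0,0,0],
  [0,-0.02,-0.18,0,0,0,0],
  [0,-0.02,-0.24,0,0,0,0],
  [0,-0.02,-0.3,0,0,0,0],
])

```text
time: 16.07
position: [0.4335, -0.1087, 0.296]
tool_rot: [3.127, 0.22, 0.023]
ft_force: [0.5, -0.7, -1.1]
grip_width: 0.177
grip_force: 50.0
```

Emit:
jog_arm([
  [0,0,-0.06,0,0,0,0],
  [0,0,-0.12,0,0,0,0],
  [0,0,-0.18,0,0,0,0],
  [0,0,-0.24,0,0,0,0],
  [0,0,-0.3,0,0,0,0],
])

```text
time: 16.48
position: [0.4338, -0.2586, 0.2957]
tool_rot: [3.128, 0.22, 0.022]
ft_force: [1.1, 0.1, -1.1]
grip_width: 0.182
grip_force: 50.0
```

Emit:
jog_arm([
  [0,0,0,0,0,0,0],
  [0,0,0,0,0,0,0],
  [0,0,0,0,0,0,0],
  [0,0,0,0,0,0,0],
  [0,0,0,0,0,0,0],
])

```text
time: 16.9
position: [0.4347, -0.2562, 0.2959]
tool_rot: [3.127, 0.223, 0.023]
ft_force: [0.5, -0.5, -1.8]
grip_width: 0.177
grip_force: 50.0
```

```bash
python3 - <<'E'
from h import *
from scipy.spatial.transform import Rotation as R
s=ctrl.get_state();M=R.from_rotvec(s['tool_rot']).as_matrix();print(s['position'],M.round(3),s['grip_width'],s['ft_force'],s['joint_positions'].round(2))
T=R.from_euler('z',8.1,degrees=True).as_matrix()@np.diag([1,-1,-1.])
print('turn to level (scaled)',(R.from_matrix(T@M.T).as_rotvec(degrees=True)/30).round(3))
im=ctrl.get_image('side'); t=ctrl.get_image('top')
for i,n,bx in((t,'top',(215,195,300,275)),(im,'side',(285,150,345,250)),(im,'scoop',(250,250,420,420))):
    m=mask(i,(0,90,40),(16,220,200),bx); print(n,[(cv2.boundingRect(c),cv2.contourArea(c)) for c in cv2.findContours(m,0,2)[0]])
a=cv2.resize(im['frame'][150:360,240:420],(480,560),interpolation=cv2.INTER_CUBIC);b=cv2.resize(t['frame'][190:280,215:305],(320,320),interpolation=cv2.INTER_CUBIC)
o=np.zeros((560,800,3),np.uint8);o[:,:480]=a;o[:320,480:]=b
cv2.imwrite('pics/p6.png',o[:,:,::-1])
E
```

```text
[ 0.4346601  -0.25623349  0.29594795] [[ 0.99   0.142  0.015]
 [ 0.142 -0.99  -0.005]
 [ 0.014  0.007 -1.   ]] 0.1768500175688034 [ 0.45856186 -0.46245913 -1.84212493] [ 0.71 -0.02 -0.23  1.69 -0.01  1.45 -0.94]
turn to level (scaled) [ 0.01   0.029 -0.002]
top [((263, 221, 10, 10), 66.5), ((250, 218, 11, 18), 116.0)]
side []
scoop [((310, 298, 1, 1), 0.0), ((333, 279, 1, 1), 0.0), ((330, 275, 1, 1), 0.0), ((321, 267, 1, 1), 0.0), ((318, 265, 1, 1), 0.0), ((321, 264, 1, 1), 0.0)]
```

View pics/p6.png

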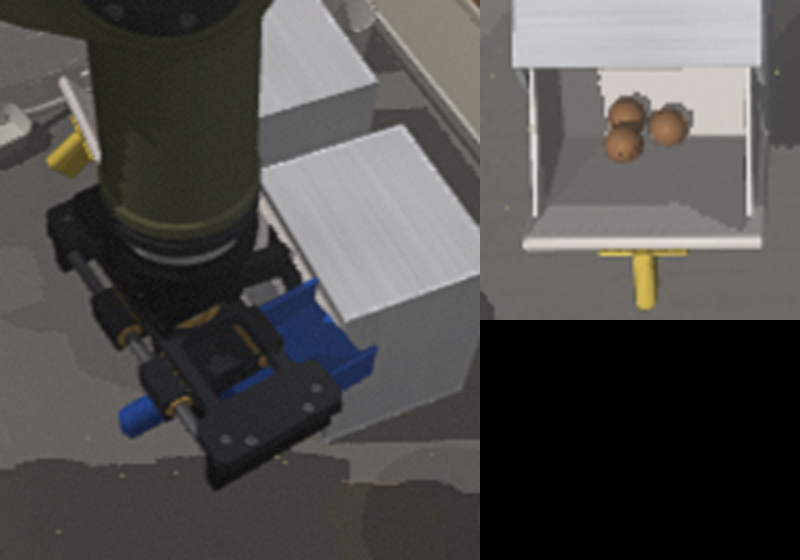

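The right-hand view shows all three walnuts in the yellow bin at (627,115), (622,143) and (668,127), and the scoop is empty. I'll lower the scoop.

Emit:
jog_arm([
  [0,-0.01,-0.03,-0.05,0.01,0.029,0],
  [0,-0.02,-0.06,-0.12,0.01,0.029,0],
  [0,-0.03,-0.09,-0.19,0.01,0.029,0],
  [0,-0.03,-0.09,-0.26,0.01,0.029,0],
  [0,-0.03,-0.09,-0.33,0.01,0.029,0],
])

```text
time: 17.42
position: [0.4188, -0.3034, 0.1295]
tool_rot: [3.133, 0.217, 0.001]
ft_force: [0.4, 0.3, -1.0]
grip_width: 0.18
grip_force: 50.0
```

Emit:
jog_arm([
  [0,0,0,-0.05,0,0,0],
  [0,0,0,-0.1,0,0,0],
  [0,0,0,-0.14,0,0,0],
  [0,0,0,-0.17,0,0,0],
  [0,0,0,-0.19,0,0,0],
])

```text
time: 17.83
position: [0.4186, -0.3016, 0.034]
tool_rot: [-3.132, -0.221, 0.003]
ft_force: [0.2, -0.3, -1.0]
grip_width: 0.179
grip_force: 50.0
```

Emit:
jog_arm([
  [0,0,0,-0.004,0,0,0],
  [0,0,0,-0.008,0,0,0],
  [0,0,0,-0.012,0,0,0],
  [0,0,0,-0.016,0,0,0],
  [0,0,0,-0.018,0,0,0],
])

```text
time: 18.25
position: [0.4199, -0.303, 0.0274]
tool_rot: [3.133, 0.22, 0.002]
ft_force: [0.0, 0.2, -1.2]
grip_width: 0.176
grip_force: 50.0
```

```bash
python3 - <<'E'
from h import *
s=ctrl.get_state();print(s['position'],s['tool_rot'],s['ft_force'],s['torque'])
E
```

```text
[ 0.41985282 -0.30304521  0.02744589] [3.13296279e+00 2.19808920e-01 1.62761072e-03] [ 0.03993742  0.2376     -1.19296993] [0.01914131 0.08576959 0.03292235]
```

Emit:
jog_arm([
  [0,0,0,-0.002,0,0,0],
  [0,0,0,-0.004,0,0,0],
  [0,0,0,-0.005,0,0,0],
  [0,0,0,-0.005,0,0,0],
  [0,0,0,-0.005,0,0,0],
])

```text
time: 18.67
position: [0.4194, -0.3029, 0.0249]
tool_rot: [3.134, 0.22, 0.0]
ft_force: [-1.6, 0.9, 4.2]
grip_width: 0.178
grip_force: 50.0
```

Emit:
jog_arm([
  [1,0,0,0,0,0,0],
  [1,0,0,0,0,0,0],
  [1,0,0,0,0,0,0],
  [1,0,0,0,0,0,0],
  [1,0,0,0,0,0,0],
])

```text
time: 19.08
position: [0.4193, -0.3026, 0.0241]
tool_rot: [-3.134, -0.22, 0.0]
ft_force: [-0.0, 0.7, 0.6]
grip_width: 0.471
grip_force: 0.0
```

Emit:
jog_arm([
  [1,0,0,0,0,0,0],
  [1,0,0,0,0,0,0],
  [1,0,0,0,0,0,0],
  [1,0,0,0,0,0,0],
  [1,0,0,0,0,0,0],
])

```text
time: 19.5
position: [0.4193, -0.3027, 0.0243]
tool_rot: [-3.134, -0.22, 0.0]
ft_force: [0.2, 0.2, 0.4]
grip_width: 0.851
grip_force: 0.0
```

Emit:
jog_arm([
  [1,0,0,0.03,0,0,0],
  [1,0,0,0.1,0,0,0],
  [1,0,0,0.17,0,0,0],
  [1,0,0,0.24,0,0,0],
  [1,0,0,0.31,0,0,0],
])

```text
time: 19.92
position: [0.419, -0.3025, 0.1809]
tool_rot: [-3.134, -0.22, 0.0]
ft_force: [0.9, -0.8, -0.1]
grip_width: 0.997
grip_force: 0.0
```

Emit:
jog_arm([
  [1,-0.03,-0.07,0.04,0,0,0],
  [1,-0.06,-0.14,0.08,0,0,0],
  [1,-0.09,-0.21,0.08,0,0,0],
  [1,-0.09,-0.28,0.08,0,0,0],
  [1,-0.09,-0.34,0.08,0,0,0],
])

```text
time: 20.33
position: [0.3725, -0.4759, 0.2202]
tool_rot: [3.132, 0.215, 0.0]
ft_force: [-0.2, -0.1, 0.1]
grip_width: 1.006
grip_force: 0.0
```

Emit:
jog_arm([
  [1,0,0,0,0,0,0],
  [1,0,0,0,0,0,0],
  [1,0,0,0,0,0,0],
  [1,0,0,0,0,0,0],
  [1,0,0,0,0,0,0],
])

```text
time: 20.75
position: [0.3751, -0.4713, 0.2195]
tool_rot: [-3.133, -0.223, -0.0]
ft_force: [-0.1, 0.0, -1.1]
grip_width: 0.998
grip_force: 0.0
```

```bash
python3 - <<'E'
from h import *
snap('side','fin');t=ctrl.get_image('top')
m=mask(t,(105,130,30),(130,255,255),(390,220,470,330)); print(cv2.boundingRect(m))
m=mask(t,(0,90,40),(16,220,200),(215,195,300,275)); print([(cv2.boundingRect(c),cv2.contourArea(c)) for c in cv2.findContours(m,0,2)[0]])
E
```

```text
(410, 244, 34, 64)
[((263, 221, 10, 10), 66.5), ((250, 218, 11, 18), 115.0)]
```

View pics/fin.png

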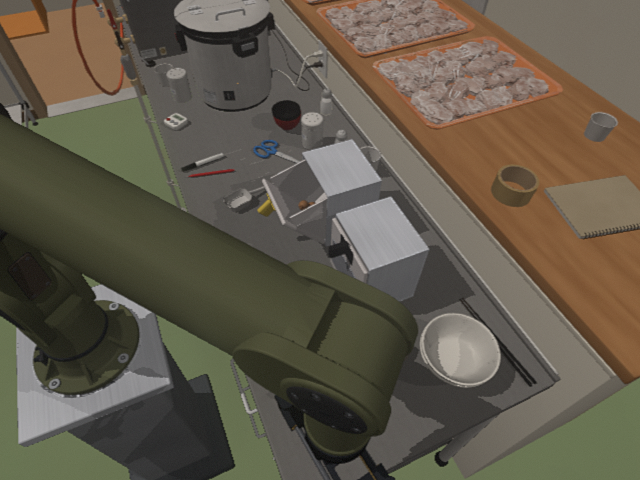

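The picture shows the yellow bin open with the walnuts at (305,203), the black bin shut at (340,248) and the arm clear. In the top view the scoop's outline matches the starting one, so it lies flat. I'm handing in.

```bash
python3 -c "
from bench import ctrl
print(ctrl.close_job())"
```

```text
the job is handed in; nothing more can be done
None
```

The job is handed in, with no verdict returned: the last images show the yellow bin open at its stop with all three walnuts inside, the empty blue scoop flat on the worktop and the black bin shut, at about 21 s; I viewed 11 pictures, one over the limit of 10.

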